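Load a pipe stub into the marking-out V-block

ROBOT

A 7-joint arm with a two-finger parallel gripper is mounted at the origin on the work surface; the furniture and walls round the work are solid. World frame = base frame: x ahead of the robot, y to its left, z up, the work surface at z = 0. Lengths are in m, angles in rad, forces in N, time in s.
With the tool pointing down it reaches from about 0.4 to 0.85 m from the base axis. Payload 4.5 kg.
Tool frame: the origin (TCP) lies between the finger pads; the fingertips stand 22 mm ahead of it and the grasp point (between the pads) lies 3 mm ahead of it; z points along the fingers, y is the line along which they close (so a half turn about z gives the same grasp; the last joint's range is limited). The gripper opens to 88 mm and grips with 3 to 60 N. Pads are 18 mm wide; open, the fingers measure 123 mm over their backs; the gripper's body (75 mm by 187 mm) begins 45 mm behind the grasp point.
Start: joints at [1.143, 0.689, -0.195, 1.565, 0.157, 0.902, -0.215], TCP at [0.279, -0.56, 0.261] pointing down, gripper open.
Joint ranges: [-3.01, 3.01], [-0.46, 2.08], [-1.47, 1.51], [0.13, 2.56], [-1, 4.14], [0.04, 2.09], [-2.66, 2.66]. Speed limits (rad/s): [2.57, 2.57, 3.14, 3.14, 3.14, 3.14, 3.14].

INTERFACE

Orientations are given as a unit quaternion [x, y, z, w].
In Python, from bench import ctrl, vision, workorder gives the robot as it stands. The module is installed in compiled form; this text tells all that it offers.
- The arm moves only by the tool carry_out, never from a script. Its argument "moves" is text: rows parted by semicolons, each of 5 numbers parted by spaces: the shift along the tool's x, y, z in cm, then the turn about the tool's z in rad, then the opening, from 0 (shut) to 1 (fully open). In form: dx dy dz twist hand; .... A call has 1 to 5 rows; each row is the pose to reach, as a shift and turn from the pose commanded when the call began, along the tool's axes at that moment; what a row does not reach only later rows make up. A row lasts 1/10 s, in which the tool goes at most 50 mm and 8.59 degrees, less where a joint would pass 70% of its speed; a pose out of reach is approached as far as the arm can. A call with a gripper value outside its range is refused whole. The fingers move at their own pace and stop on an object; "force" is the grip in N (left out, the last holds). Time passes only in rows, so rows that repeat a pose let the fingers close. It gives the time, the measured TCP pose, the force, the opening and the grip force at its end, in the units of the state.
- ctrl.get_obs(): the state, without advancing time (a new reading comes with each control period).
- vision.camera(name): name is "scene" or "top" or "wrist"; returns the picture (420x560x3 uint8, red, green, blue); there is no depth.
- vision.camera_model(name): a dict with "intrinsics" (3x3 intrinsics, pixels), "world_from_camera" (4x4, takes a point from camera to world coordinates); the wrist camera has in their place "T_tool_cam" (4x4, takes a point from camera to tool coordinates, whose origin is the TCP and whose axes are the flange's). Camera axes: x right, y up, looking along -z (the intrinsics and any distortion apply to the point x, -y, -z); pixel columns grow to the right and rows downward; lengths in m; the calibration is good to about 2 mm. A picture is of the moment at which its call begins: read the wrist's pose just before it. camera_model takes no time and is no camera call.
- workorder.hand_in(): hands the job in; it is judged then, once.
The state is a dict: "t": time; "joint_positions": joint angles; "joint_velocities": joint speeds; "joint_efforts": joint torques, N m; "tcp_pos": TCP position; "eef_rot": TCP orientation; "wrist_force": force on the tool from outside, world axes, zero at the start; "ft_torque": the same for the moment, N m; "width": opening from 0.0 (shut) to 1.0 (fully open); "grip_force": force on a finger pad.
Only numpy, scipy, OpenCV 4.12 (cv2) and the standard library are available. Lean on these libraries where they do the work, as an engineer would, in place of code of your own. Each camera call takes 0.05 s, during which the arm holds its last target. There are 200 camera calls.

TASK

Set the steel pipe stub up in the V-block for marking out, without ever picking it up: roll it along the bench by its side, up the ramp and into the V. Then push it endwise along the V until its far end is against the end stop, and only after that tip the hinged hold-down strap over so that it lies on the pipe. Leave the other things on the bench where they are.

Things in the scene. Friction and masses are not known exactly. Their poses are not given: they have to be found in the camera images.
- pipe: Loose stub of polished, slippery stainless pipe lying on the bench: 40 mm outside diameter, 140 mm long, 0.26 to 0.44 kg; it rolls freely when pushed from the side. Origin on its axis at mid-length; x is the pipe's axis. It starts on the bench on the ramp side of the V-block, skewed to it by up to 0.2 rad.
- vblock: Aluminium V-block fixed to the bench. Origin on the bench under the bottom of the V; x runs along the V towards the end stop, y from the ramp across the V to the back wall, z up. Block: x -52 to +75 mm. Ramp: bench level at y = -72 mm, up to the lip at y = -26 mm. Bottom of the V: 3 mm high, y = 0. Back wall: 36 mm high, y = +19 to +38 mm.
- lip (a point): Middle of the lip, the top edge of the ramp, 17 mm above the bench (x = +11, y = -26 mm of the V-block). Beyond it the near flank falls into the V at 30 degrees; the far flank rises at 60 degrees.
- seat (a point): Where the pipe's centre belongs: in the V and against the end stop (x = +5, y = -7, z = +30 mm of the V-block). A pipe seated there has its other end sticking out 13 mm past the open end of the V.
- stop_face (a point): Point on the face of the end stop where the middle of the pipe's end belongs (x = +75, y = -7, z = +30 mm of the V-block). The stop is an upright steel plate, 10 mm thick, 44 mm high, y = -26 to +38 mm of the V-block.
- strap (a joint): Hold-down strap's hinge, rad: 0 parked, upright but leaning 20 degrees back from the ramp; 1.92 level on a seated pipe; 2.05 lower stop, no pipe under it. Axis along the V at y = +30, z = 55 mm of the V-block. Strap: flat bar 26 x 62 x 6 mm, centred at x = +5 mm. Pushed towards the ramp past upright (0.35) it sinks by itself in about 2 s (damped); let go earlier it falls back.
- strap_tip (a point): Middle of the strap's free end, 60 mm from the hinge axis; parked it stands 111 mm above the bench and 51 mm behind the bottom of the V. A short lip on the end points backwards there.
- vial: Sample vial with a blue cap, 25 mm across, 65 mm tall, standing on the bench. Origin at the middle of its foot. Leave it alone.
- stopper: Red-brown rubber stopper, 36 mm across, 26 mm tall. Origin at the middle of its underside. Leave it alone.
- jar: Small violet specimen jar with a white lid, 48 mm across, 57 mm tall. Origin at the middle of its underside. Leave it alone.
Not all that is in view belongs to the job. Of the things that look like the vblock, take the one that is farthest from the robot's base at the start.

How it is judged:
By the outcome, as a careful person would: the job done as asked, in the order asked, and still so for the second after the job is handed in, with the robot touching nothing.
It also fails if it takes over 56 s, if anything falls off the work surface, if the arm or the gripper's body presses on something with over 40 N, if the wrist force passes 120 N, or if a joint passes its speed limit or range.

## Working session

There is one attempt and no reset: what is moved stays moved. The work goes in short steps, Python scripts to look and compute and a tool call to move; the robot and the scene stay as the last step left them, time stands still between calls to the robot, and variables do not carry over. Pictures are saved under pics/ and viewed, at most 13 in all, crops included, and the job is handed in when it is done.

Besides the shell and the picture viewer there is one more tool, called after ">>>" by a JSON object that holds its "op" and its "data", one argument or row to a line. carry_out: Moves the arm, as the interface text tells. Its arguments: {"type":"object","properties":{"moves":{"type":"string"},"force":{"type":"number"}},"required":["moves"]}

```bash
mkdir -p pics; python3 - <<'E'
from bench import ctrl, vision
import cv2, numpy as np
np.set_printoptions(precision=4,suppress=True)
o=ctrl.get_obs(); print(o['t'],o['tcp_pos'],o['eef_rot'],o['width'])
for n in ['scene','top']:
    im=vision.camera(n); cv2.imwrite(f'pics/{n}0.png',im[:,:,::-1]); print(n,vision.camera_model(n))
print(vision.camera_model('wrist'))
E
```

```text
0.0 [ 0.2782 -0.559   0.2599] [ 0.9735  0.2289 -0.0003 -0.0009] 1.0027776903736234
scene {'intrinsics': array([[453.0057,   0.    , 277.2994],
       [  0.    , 453.0057, 203.6236],
       [  0.    ,   0.    ,   1.    ]]), 'world_from_camera': array([[-0.5131, -0.3829,  0.7682,  1.1082],
       [ 0.8579, -0.2577,  0.4446,  0.1551],
       [ 0.0277,  0.8871,  0.4607,  0.5111],
       [ 0.    ,  0.    ,  0.    ,  1.    ]])}
top {'intrinsics': array([[387.6671,   0.    , 279.926 ],
       [  0.    , 387.6671, 202.9035],
       [  0.    ,   0.    ,   1.    ]]), 'world_from_camera': array([[ 0.0558,  0.9715, -0.2306,  0.1969],
       [-0.9984,  0.0555, -0.0081, -0.2653],
       [ 0.0049,  0.2306,  0.973 ,  0.9347],
       [ 0.    ,  0.    ,  0.    ,  1.    ]])}
{'intrinsics': array([[323.5186,   0.    , 280.5073],
       [  0.    , 323.5186, 208.5226],
       [  0.    ,   0.    ,   1.    ]]), 'T_tool_cam': array([[-0.001 ,  0.949 ,  0.3152,  0.0831],
       [ 1.    ,  0.0013, -0.0007,  0.0003],
       [-0.0011,  0.3152, -0.949 , -0.1247],
       [ 0.    ,  0.    ,  0.    ,  1.    ]])}
```

View pics/scene0.png

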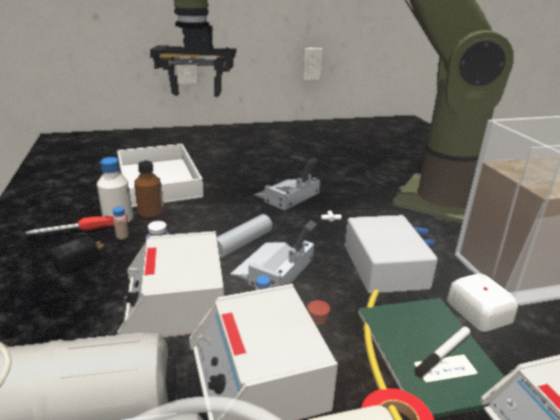

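View pics/top0.png

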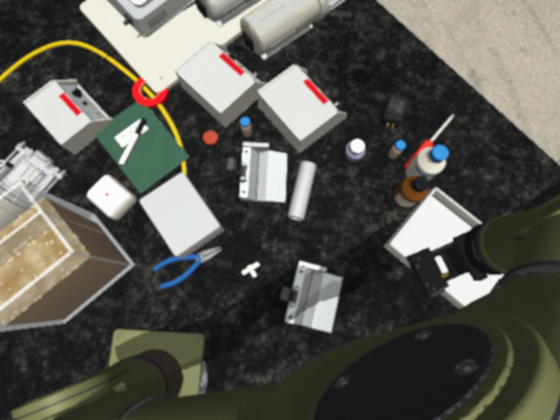

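The scene and top views show two V-blocks: the target at about (263,172) in top and the decoy at about (315,297). The pipe lies at about (302,190) on the target's right (ramp) side. I'll zoom in for precise edges.

```bash
cat > h.py <<'E'
from bench import ctrl, vision
import numpy as np, cv2
from scipy.spatial.transform import Rotation as R
np.set_printoptions(precision=4,suppress=True)
def cam(n,o=None):
    m=vision.camera_model(n)
    if n=='wrist':
        o=o or ctrl.get_obs(); T=np.eye(4); T[:3,:3]=R.from_quat(o['eef_rot']).as_matrix(); T[:3,3]=o['tcp_pos']
        return m['intrinsics'],T@m['T_tool_cam']
    return m['intrinsics'],m['world_from_camera']
def ray(c,u,v):
    K,T=c; d=np.array([(u-K[0,2])/K[0,0],-(v-K[1,2])/K[1,1],-1.]); return T[:3,3],T[:3,:3]@d
def hit(c,u,v,z):
    p,d=ray(c,u,v); return p+d*(z-p[2])/d[2]
def proj(c,P):
    K,T=c; q=(np.atleast_2d(P)-T[:3,3])@T[:3,:3]; return np.c_[K[0,2]-K[0,0]*q[:,0]/q[:,2],K[1,2]+K[1,1]*q[:,1]/q[:,2]]
E
python3 - <<'E'
from h import *
a=cv2.imread('pics/top0.png')[125:235,215:355]; b=cv2.imread('pics/scene0.png')[200:300,210:350]
a=cv2.resize(a,(560,440),interpolation=cv2.INTER_CUBIC)
cv2.imwrite('pics/crop_t.png',a)
c=cam('top')
for p in [(263,172,0),(302,190,.02),(315,297,0),(246,127,0),(210,137,0),(356,149,0)]: print(p,hit(c,*p))
E
```

```text
(263, 172, 0) [ 0.496  -0.2104  0.    ]
(302, 190, 0.02) [ 0.4491 -0.3098  0.02  ]
(315, 297, 0) [ 0.1967 -0.3523  0.    ]
(246, 127, 0) [ 0.6156 -0.1582  0.    ]
(210, 137, 0) [ 0.5825 -0.0677  0.    ]
(356, 149, 0) [ 0.5714 -0.4444  0.    ]
```

View pics/crop_t.png

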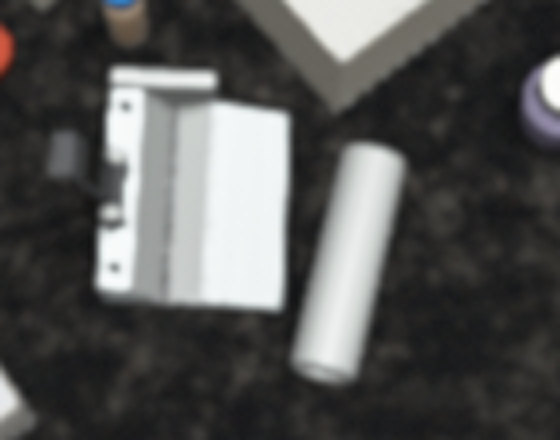

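The crop shows the ramp foot edge from (283,308) to (290,113), the stop plate at (110..217, 68..88), the strap parked at the left (65,155), and the pipe from (327,370) to (375,150), all in crop pixels. Next, computing poses.

```bash
cat >> h.py <<'E'
def C(x,y): return (x+.5)/4-.5+215,(y+.5)/4-.5+125
E
python3 - <<'E'
from h import *
from scipy.optimize import least_squares
c=cam('top')
obs=[((283,308),(-.052,-.072,0)),((290,113),(.075,-.072,0)),((97,290),(-.052,.038,.036)),((136,296),(-.052,.019,.036)),((217,74),(.085,-.026,.044)),((110,68),(.085,.038,.044)),((206,305),(-.052,-.026,.017))]
uv=np.array([C(*a) for a,_ in obs]);P=np.array([b for _,b in obs])
def w(q,P): 
    return P@R.from_euler('z',q[2]).as_matrix().T+[q[0],q[1],0]
s=least_squares(lambda q:(proj(c,w(q,P))-uv).ravel(),[.5,-.2,0])
print('vblock',s.x); print((proj(c,w(s.x,P))-uv))
for n,p in dict(seat=(.005,-.007,.03),lip=(.011,-.026,.017),stop=(.075,-.007,.03),tip=(.005,.051,.111)).items(): print(n,w(s.x,np.array([p])))
# pipe silhouettes edges at z~.02
m=cv2.imread('pics/top0.png')
q=[hit(c,*C(x,y),z) for x,y,z in [(342,150,.02),(405,160,.02),(294,362,.02),(357,374,.02),(375,145,.03),(327,380,.01)]]
print(np.array(q)); a=(q[0]+q[1])/2;b=(q[2]+q[3])/2
print('pipe',(a+b)/2,np.linalg.norm(a-b),np.arctan2(*(a-b)[[1,0]]), np.linalg.norm(q[0]-q[1]))
E
```

```text
vblock [ 0.4712 -0.1977  0.0267]
[[ 0.0738  0.5052]
 [-0.3907  0.9313]
 [ 0.8404  0.1434]
 [-0.9628 -1.1223]
 [-0.4065 -0.0711]
 [ 0.2438  0.6665]
 [ 0.5857 -0.9241]]
seat [[ 0.4764 -0.2046  0.03  ]]
lip [[ 0.4829 -0.2234  0.017 ]]
stop [[ 0.5463 -0.2027  0.03  ]]
tip [[ 0.4748 -0.1466  0.111 ]]
[[ 0.5206 -0.302   0.02  ]
 [ 0.5163 -0.3414  0.02  ]
 [ 0.3846 -0.2791  0.02  ]
 [ 0.3794 -0.3173  0.02  ]
 [ 0.5215 -0.3218  0.03  ]
 [ 0.3766 -0.2998  0.01  ]]
pipe [ 0.4502 -0.31    0.02  ] 0.13848476415253405 -0.1708535203009753 0.039592460496058454
```

V-block fit is consistent (residuals under 1.2 px) and the pipe is 138 x 39.6 mm against the true 140 x 40. I'll approach behind the pipe, with the fingers lined up along its axis.

```bash
cat >> h.py <<'E'
VB=[0.4712,-0.1977,0.0267]
def w(P,q=VB): return np.asarray(P)@R.from_euler('z',q[2]).as_matrix().T+[q[0],q[1],0]
def inv(P,q=VB): return (np.asarray(P)-[q[0],q[1],0])@R.from_euler('z',q[2]).as_matrix()
def go(pos,phi):
    o=ctrl.get_obs(); M=R.from_quat(o['eef_rot']).as_matrix(); p0=np.arctan2(M[1,0],M[0,0])
    t=-(phi-p0); t=(t+np.pi)%(2*np.pi)-np.pi
    print('t',round(o['t'],2),'at',np.array(o['tcp_pos']),'phi',round(p0,3),'V',inv(o['tcp_pos']),'j7',round(o['joint_positions'][6],2),'F',np.array(o['wrist_force']),'-> cm',(M.T@(np.array(pos)-o['tcp_pos']))*100,'twist',round(t,3))
E
python3 - <<'E'
from h import *
go([.433,-.352,.15],1.40)
E
```

```text
t 0.1 at [ 0.2782 -0.5591  0.26  ] phi 0.462 V [-0.2026 -0.3561  0.26  ] j7 -0.22 F [-0.0604  0.0166  1.5771] -> cm [ 23.0884 -11.6236  11.0144] twist -0.938
```

>>> {"op": "carry_out", "data": {
  "moves": "5 -2.5 0 -0.15 0.9; 10 -5 2 -0.3 0.9; 14 -7 4 -0.45 0.9; 19 -9.5 6 -0.6 0.9; 23 -11.6 8 -0.75 0.9"
}}

```text
t: 0.6
tcp_pos: [0.4213, -0.3685, 0.1889]
eef_rot: [0.82, 0.572, 0.0, 0.0]
wrist_force: [0.8, -1.2, 0.3]
width: 0.902
grip_force: 0.0
```

```bash
python3 - <<'E'
from h import *
go([.433,-.352,.15],1.40)
E
```

```text
t 0.6 at [ 0.4213 -0.3685  0.1889] phi 1.218 V [-0.0545 -0.1694  0.1889] j7 -0.07 F [ 0.7623 -1.2274  0.3232] -> cm [1.9563 0.5272 3.8892] twist -0.182
```

>>> {"op": "carry_out", "data": {
  "moves": "0 0 3 -0.1 0.9; 0 0 3 -0.19 0.9; 0 0 3 -0.19 0.9; 0 0 3 -0.19 0.9"
}}

```text
t: 1.0
tcp_pos: [0.4204, -0.3704, 0.1595]
eef_rot: [0.765, 0.644, 0.0, 0.0]
wrist_force: [-0.6, -0.2, 0.6]
width: 0.901
grip_force: 0.0
```

```bash
python3 - <<'E'
from h import *
go([.433,-.352,.037],1.40)
o=ctrl.get_obs(); im=vision.camera('wrist'); cv2.imwrite('pics/w1.png',im[:,:,::-1])
c=cam('wrist',o)
b=cv2.imread('pics/w1.png')
P=np.vstack([w([(-.052,-.072,0),(.075,-.072,0),(-.052,-.026,.017),(.075,-.026,.044),(.075,.038,.044),(-.052,.019,.036)]),[[.4502+s*.985*.07,-.31-s*.17*.07,.02] for s in(-1,1)]])
for u in proj(c,P): cv2.circle(b,(int(round(u[0])),int(round(u[1]))),2,(0,0,255),-1)
cv2.imwrite('pics/w1a.png',b); print(proj(c,P))
E
```

```text
t 1.0 at [ 0.4204 -0.3704  0.1595] phi 1.399 V [-0.0554 -0.1712  0.1595] j7 0.04 F [-0.5945 -0.2472  0.6227] -> cm [ 2.026   0.9243 12.251 ] twist -0.001
[[ 259.2153   80.7847]
 [ 415.284    46.7939]
 [ 243.9126   12.5874]
 [ 438.3261  -44.7153]
 [ 432.9993 -178.822 ]
 [ 223.9244  -75.6894]
 [ 214.8258  124.7048]
 [ 391.396   124.3432]]
```

View pics/w1a.png

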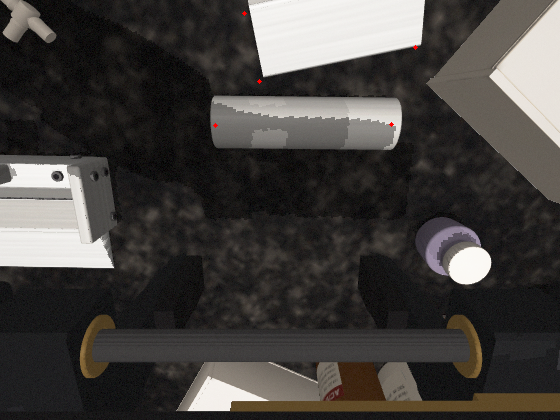

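The wrist view shows the pipe at columns 211–401, rows 96–149, and level, so the gripper is parallel to it. The ramp-foot corners are at about (264,77) and (420,46), so the block sits a few mm from my top-view estimate.

```bash
python3 - <<'E'
from h import *
o=ctrl.get_obs(); c=cam('wrist',o)
a,b=hit(c,264,77,0),hit(c,420,46,0)
yaw=np.arctan2(*(b-a)[[1,0]]); print('ramp',a,b,np.linalg.norm(b-a),yaw)
m=(a+b)/2; n=np.array([-np.sin(yaw),np.cos(yaw)]); x=np.array([np.cos(yaw),np.sin(yaw)])
print('V origin',m[:2]+.072*n-.0115*x)
e,f=hit(c,211,115,.035),hit(c,401,115,.035); print('pipe ends',e,f,np.linalg.norm(e-f),(e+f)/2)
t,u=hit(c,306,96,.03),hit(c,306,149,.01); print('edges',t,u)
E
```

```text
ramp [ 0.4257 -0.2692  0.    ] [ 0.5521 -0.268   0.    ] 0.12642344973773859 0.009411054624671582
V origin [ 0.4767 -0.1967]
pipe ends [ 0.3832 -0.2906  0.035 ] [ 0.5221 -0.3148  0.035 ] 0.14094948871990146 [ 0.4527 -0.3027  0.035 ]
edges [ 0.455  -0.2895  0.03  ] [ 0.4503 -0.3313  0.01  ]
```

>>> {"op": "carry_out", "data": {
  "moves": "1 0.6 2 0 0.9; 2 1.1 6 0 0.9; 2 1.1 9.5 0 0.9; 2 1.1 12.2 0 0.9; 2 1.1 12.4 0 0.9"
}}

```text
t: 1.55
tcp_pos: [0.4333, -0.3515, 0.0333]
eef_rot: [0.765, 0.645, -0.001, -0.002]
wrist_force: [-0.8, 0.8, 0.3]
width: 0.901
grip_force: 0.0
```

```bash
sed -i 's/^VB=.*/VB=[0.475,-0.197,0.015]/' h.py; python3 - <<'E'
from h import *
go([.435,-.353,.034],1.40)
E
```

```text
t 1.55 at [ 0.4333 -0.3515  0.0333] phi 1.401 V [-0.044  -0.1539  0.0333] j7 -0.1 F [-0.8376  0.7588  0.3173] -> cm [-0.119   0.1956 -0.0744] twist 0.001
```

>>> {"op": "carry_out", "data": {
  "moves": "0.4 0 0 0 0.9; 0.8 0 0 0 0.9; 1.2 0 0 -0.02 0.9; 1.5 0 0 -0.06 0.9; 1.8 0 0 -0.1 0.9"
}}

```text
t: 2.05
tcp_pos: [0.4381, -0.3345, 0.0363]
eef_rot: [0.73, 0.684, 0.0, 0.001]
wrist_force: [0.8, -0.1, 0.0]
width: 0.9
grip_force: 0.1
```

>>> {"op": "carry_out", "data": {
  "moves": "0.2 0 0 -0.03 0.9; 0.4 0 0 -0.06 0.9; 0.6 0 0 -0.085 0.9; 0.7 0 0 -0.085 0.9; 0.7 0 0 -0.085 0.9"
}}

```text
t: 2.55
tcp_pos: [0.4381, -0.3272, 0.0354]
eef_rot: [0.701, 0.713, 0.0, -0.0]
wrist_force: [-0.1, -1.1, 0.3]
width: 0.904
grip_force: 0.0
```

```bash
python3 - <<'E'
from h import *
go([.435,-.353,.034],1.586)
o=ctrl.get_obs(); im=vision.camera('wrist'); cv2.imwrite('pics/w2.png',im[:,:,::-1])
E
```

```text
t 2.55 at [ 0.4381 -0.3272  0.0354] phi 1.587 V [-0.0389 -0.1297  0.0354] j7 -0.03 F [-0.1326 -1.0821  0.2821] -> cm [-2.5717 -0.3513  0.1383] twist 0.001
```

View pics/w2.png

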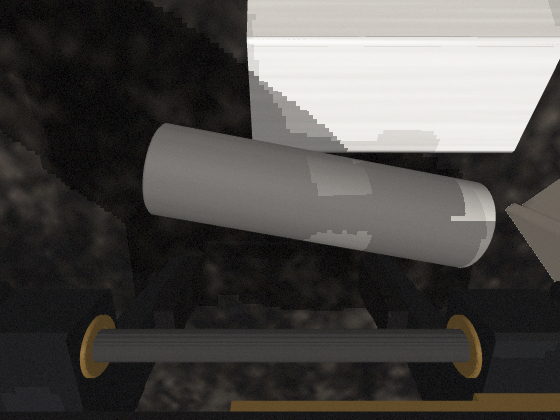

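The wrist view shows the ramp foot level at row 152, so the gripper is now square to the V. The pipe is still skewed, from (150,170) to (480,225), and lies just ahead of the fingers. I'll push gently so that the right finger swings the far end round.

>>> {"op": "carry_out", "data": {
  "moves": "0 0.8 0 0 0.9; 0.3 0.8 0 0 0.9; 0.6 0.8 0 0 0.9; 0.9 0.8 0 0 0.9; 1.2 0.8 0 0 0.9"
}}

```text
t: 3.1
tcp_pos: [0.4459, -0.3152, 0.0355]
eef_rot: [0.701, 0.713, -0.0, 0.0]
wrist_force: [0.6, -1.6, -0.3]
width: 0.9
grip_force: 0.4
```

>>> {"op": "carry_out", "data": {
  "moves": "0.3 0 0 0 0.9; 0.6 0 0 0 0.9; 0.9 0 0 0 0.9; 1.1 0 0 0 0.9; 1.3 0 0 0 0.9"
}}

```text
t: 3.6
tcp_pos: [0.4459, -0.3039, 0.0358]
eef_rot: [0.702, 0.712, -0.001, 0.001]
wrist_force: [0.9, -6.7, 3.5]
width: 0.901
grip_force: 3.3
```

```bash
cat >> h.py <<'E'
def pipeline(name):
    o=ctrl.get_obs(); im=vision.camera('wrist'); cv2.imwrite(f'pics/{name}.png',im[:,:,::-1]); return cam('wrist',o)
E
python3 - <<'E'
from h import *
go([.435,-.3,.034],1.586); pipeline('w3')
E
```

```text
t 3.6 at [ 0.4459 -0.3039  0.0358] phi 1.586 V [-0.0307 -0.1064  0.0358] j7 -0.08 F [ 0.9418 -6.6835  3.5417] -> cm [ 0.4037 -1.0824  0.1798] twist -0.0
```

View pics/w3.png

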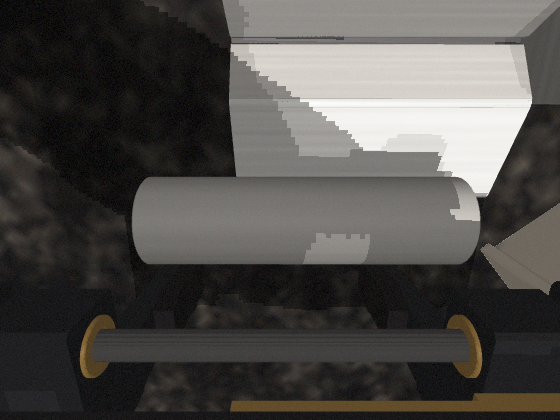

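The pipe now lies square against both fingers at the ramp foot, at columns 132–481. I'll roll it up the ramp.

>>> {"op": "carry_out", "data": {
  "moves": "0.3 0 -0.1 0 0.9; 0.7 0 -0.25 0 0.9; 1.1 0 -0.4 0 0.9; 1.5 0 -0.55 0 0.9; 1.9 0 -0.7 0 0.9"
}}

```text
t: 4.15
tcp_pos: [0.4454, -0.2859, 0.0431]
eef_rot: [0.702, 0.712, -0.001, 0.002]
wrist_force: [0.8, -6.7, 3.5]
width: 0.899
grip_force: 3.2
```

>>> {"op": "carry_out", "data": {
  "moves": "0.4 0 -0.15 0 0.9; 0.8 0 -0.3 0 0.9; 1.2 0 -0.45 0 0.9; 1.6 0 -0.55 0 0.9; 2 0 -0.65 0 0.9"
}}

```text
t: 4.65
tcp_pos: [0.4452, -0.2663, 0.0497]
eef_rot: [0.703, 0.712, -0.001, 0.002]
wrist_force: [-0.3, -7.4, 4.9]
width: 0.898
grip_force: 3.6
```

```bash
python3 - <<'E'
from h import *
go(w([-.031,-.05,.05]),1.586)
E
```

```text
t 4.65 at [ 0.4452 -0.2663  0.0497] phi 1.584 V [-0.0308 -0.0689  0.0497] j7 -0.14 F [-0.2935 -7.3628  4.9231] -> cm [ 1.886  -0.0209 -0.0366] twist -0.002
```

>>> {"op": "carry_out", "data": {
  "moves": "0.4 0 -0.1 0 0.9; 0.7 0 -0.2 0 0.9; 1 0 -0.3 0 0.9; 1.3 0 -0.3 0 0.9; 1.6 0 -0.3 0 0.9"
}}

```text
t: 5.15
tcp_pos: [0.4445, -0.246, 0.0517]
eef_rot: [0.701, 0.713, 0.0, -0.001]
wrist_force: [-0.5, 0.1, 0.9]
width: 0.901
grip_force: 0.0
```

>>> {"op": "carry_out", "data": {
  "moves": "0.2 0 0 0 0.9; 0.4 0 0 0 0.9; 0.5 0 0 0 0.9; 0.5 0 0 0 0.9; 0.5 0 0 0 0.9"
}}

```text
t: 5.65
tcp_pos: [0.4447, -0.2424, 0.0519]
eef_rot: [0.701, 0.713, -0.0, 0.0]
wrist_force: [0.0, -0.4, -0.3]
width: 0.9
grip_force: 0.0
```

```bash
python3 - <<'E'
from h import *
go(w([-.031,-.046,.05]),1.586); pipeline('w4')
E
```

```text
t 5.65 at [ 0.4447 -0.2424  0.0519] phi 1.587 V [-0.0309 -0.0449  0.0519] j7 -0.17 F [ 0.042  -0.4319 -0.3382] -> cm [-0.1079 -0.0072  0.1925] twist 0.001
```

View pics/w4.png

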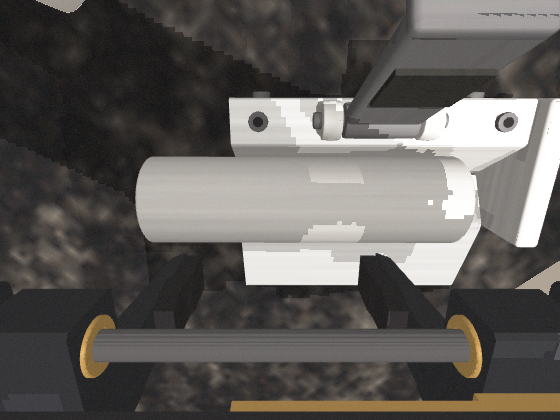

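The wrist view shows the pipe seated in the V parallel to it, at columns 136–481 and rows 156–242, with a small gap to the stop at (480–520). Next: back off, lift, and turn to work at the open end.

>>> {"op": "carry_out", "data": {
  "moves": "-2 0 0 0 0.9; -3.5 0 -1 0.1 0.8; -3.5 -1 -5 0.25 0.6; -3.5 -3 -9 0.4 0.4; -3.5 -5 -12 0.55 0.2"
}}

```text
t: 6.2
tcp_pos: [0.3951, -0.2784, 0.1737]
eef_rot: [0.87, 0.493, 0.001, 0.001]
wrist_force: [0.6, -1.4, -0.0]
width: 0.557
grip_force: 0.0
```

```bash
python3 - <<'E'
from h import *
c=np.array
import cv2
o=ctrl.get_obs()
# pipe end from picture w4 (pose at that time)
o4=dict(tcp_pos=[.4447,-.2424,.0519],eef_rot=[.701,.713,0,0]); c4=cam('wrist',o4)
for p in [(136,200,.033),(481,200,.033),(306,156,.035),(306,242,.025)]: print(p,inv(hit(c4,*p)))
go(w([-.112,-.007,.15]),.015)
E
```

```text
(136, 200, 0.033) [-0.0973 -0.0058  0.033 ]
(481, 200, 0.033) [ 0.0628 -0.0057  0.033 ]
(306, 156, 0.035) [-0.0192  0.015   0.035 ]
(306, 242, 0.025) [-0.0172 -0.0306  0.025 ]
t 6.2 at [ 0.3951 -0.2784  0.1737] phi 1.03 V [-0.0811 -0.0802  0.1737] j7 -0.35 F [ 0.6081 -1.4067 -0.0084] -> cm [ 4.5912 -6.4885  2.3599] twist 1.015
```

>>> {"op": "carry_out", "data": {
  "moves": "1 -1.3 0.5 0.15 0.15; 2 -2.6 1 0.3 0.15; 3 -3.9 1.5 0.45 0.15; 4 -5.2 2 0.6 0.15; 4.6 -6.5 2.4 0.75 0.15"
}}

```text
t: 6.7
tcp_pos: [0.3628, -0.2047, 0.1479]
eef_rot: [0.99, 0.14, 0.0, 0.0]
wrist_force: [-0.3, 0.2, -1.1]
width: 0.151
grip_force: 0.0
```

>>> {"op": "carry_out", "data": {
  "moves": "0 0 0 0.13 0.15; 0 0 0 0.26 0.15; 0 0 0 0.26 0.15"
}}

```text
t: 7.0
tcp_pos: [0.3629, -0.2055, 0.148]
eef_rot: [1.0, 0.013, 0.0, 0.0]
wrist_force: [1.1, -0.1, -0.2]
width: 0.15
grip_force: 0.0
```

```bash
python3 - <<'E'
from h import *
go(w([-.112,-.007,.037]),.015)
E
```

```text
t 7.0 at [ 0.3629 -0.2055  0.148 ] phi 0.026 V [-0.1122 -0.0068  0.148 ] j7 -1.03 F [ 1.1179 -0.0725 -0.2023] -> cm [ 0.0239  0.0191 11.1005] twist 0.011
```

>>> {"op": "carry_out", "data": {
  "moves": "0 0 4 0.01 0.15; 0 0 8 0.01 0.15; 0 0 11 0.01 0.15; 0 0 11 0.01 0.15; 0 0 11 0.01 0.15"
}}

```text
t: 7.5
tcp_pos: [0.3747, -0.2119, 0.0547]
eef_rot: [1.0, 0.01, -0.012, -0.008]
wrist_force: [-2.5, 0.5, 1.9]
width: 0.151
grip_force: 1.6
```

```bash
python3 - <<'E'
from h import *
go(w([-.074,-.007,.037]),.015); pipeline('w5')
E
```

```text
t 7.5 at [ 0.3747 -0.2119  0.0547] phi 0.02 V [-0.1005 -0.0134  0.0547] j7 -0.29 F [-2.4968  0.4829  1.8797] -> cm [ 2.6943 -0.5994  1.7191] twist 0.005
```

View pics/w5.png

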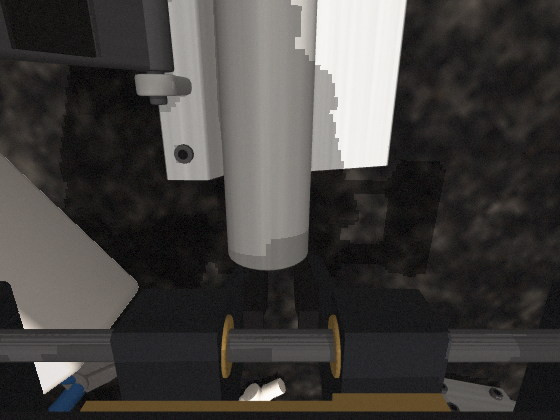

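The wrist view looks along the pipe, which runs vertically with its near end at about (268,265), just ahead of the fingers at column 282. The arm stopped at its reach limit, slightly high and already lightly touching the pipe end. I'll correct sideways and lower while pushing.

>>> {"op": "carry_out", "data": {
  "moves": "0 -0.3 0 0 0.15; 0 -0.6 0 0 0.15; 0.3 -0.6 0.2 0 0.15; 0.6 -0.6 0.4 0 0.15; 0.9 -0.6 0.6 0 0.15"
}}

```text
t: 8.05
tcp_pos: [0.3838, -0.2057, 0.0492]
eef_rot: [1.0, 0.008, -0.012, -0.008]
wrist_force: [-3.5, 0.3, 1.4]
width: 0.148
grip_force: 1.6
```

```bash
python3 - <<'E'
from h import *
go(w([-.074,-.007,.04]),.015)
E
```

```text
t 8.05 at [ 0.3838 -0.2057  0.0492] phi 0.017 V [-0.0913 -0.0073  0.0492] j7 -0.17 F [-3.5464  0.3425  1.3515] -> cm [ 1.7491 -0.0163  0.8762] twist 0.002
```

>>> {"op": "carry_out", "data": {
  "moves": "0.3 0 0.2 0 0.15; 0.6 0 0.4 0 0.15; 0.9 0 0.6 0 0.15; 1.15 0 0.7 0 0.15; 1.4 0 0.7 0 0.15"
}}

```text
t: 8.55
tcp_pos: [0.3981, -0.2054, 0.0417]
eef_rot: [1.0, 0.008, -0.012, -0.008]
wrist_force: [-2.9, -0.5, -0.6]
width: 0.152
grip_force: 1.0
```

```bash
python3 - <<'E'
from h import *
go(w([-.074,-.007,.04]),.015)
E
```

```text
t 8.55 at [ 0.3981 -0.2054  0.0417] phi 0.017 V [-0.077  -0.0073  0.0417] j7 -0.18 F [-2.895  -0.5057 -0.5565] -> cm [ 0.3078 -0.024   0.1639] twist 0.002
```

Sliding at a steady 3 N. I'll creep forward until the stop's reaction shows.

>>> {"op": "carry_out", "data": {
  "moves": "0.15 0 0 0 0.15; 0.3 0 0 0 0.15; 0.45 0 0 0 0.15; 0.45 0 0 0 0.15"
}}

```text
t: 8.95
tcp_pos: [0.3995, -0.2054, 0.0417]
eef_rot: [1.0, 0.008, -0.014, -0.008]
wrist_force: [-8.9, -0.7, 1.2]
width: 0.148
grip_force: 4.0
```

>>> {"op": "carry_out", "data": {
  "moves": "0.2 0 0 0 0.15; 0.4 0 0 0 0.15; 0.4 0 0 0 0.15"
}}

```text
t: 9.25
tcp_pos: [0.3996, -0.2053, 0.0417]
eef_rot: [1.0, 0.007, -0.017, -0.008]
wrist_force: [-14.9, -2.3, 5.9]
width: 0.156
grip_force: 7.6
```

```bash
python3 - <<'E'
from h import *
go(w([-.074,-.007,.04]),.015); pipeline('w6')
im=vision.camera('top')[:,:,::-1]; cv2.imwrite('pics/top6.png',cv2.resize(im[125:235,215:355],(560,440),interpolation=cv2.INTER_CUBIC))
a=cv2.imread('pics/w6.png'); b=cv2.imread('pics/top6.png')
cv2.imwrite('pics/c6.png',np.hstack([cv2.resize(a,(400,300)),cv2.resize(b,(382,300))]))
E
```

```text
t 9.25 at [ 0.3996 -0.2053  0.0417] phi 0.014 V [-0.0755 -0.0072  0.0417] j7 -0.19 F [-14.8914  -2.2577   5.9048] -> cm [ 0.1578 -0.0155  0.1661] twist -0.001
```

View pics/c6.png

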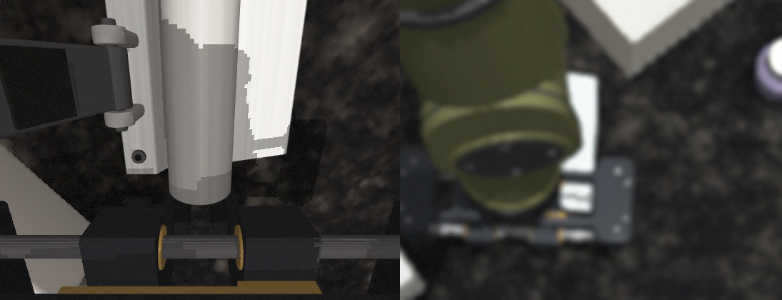

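The force climbs to 15 N with no further travel, so the pipe is against the stop. I'll back off, lift, and go behind the strap.

>>> {"op": "carry_out", "data": {
  "moves": "-0.7 0 0 0 0.15; -1.5 0 0 0 0.15; -2 0 -3 0 0; -2 0 -8 0 0; -2 0 -13 0 0"
}}

```text
t: 9.85
tcp_pos: [0.3902, -0.2072, 0.1737]
eef_rot: [1.0, 0.009, -0.011, -0.008]
wrist_force: [2.5, -1.0, -0.4]
width: 0.008
grip_force: 0.0
```

```bash
python3 - <<'E'
from h import *
go(w([.005,.098,.19]),.015)
E
```

```text
t 9.85 at [ 0.3902 -0.2072  0.1737] phi 0.018 V [-0.0849 -0.0089  0.1737] j7 -0.32 F [ 2.4677 -0.956  -0.415 ] -> cm [  8.9802 -10.6927  -1.6616] twist 0.003
```

>>> {"op": "carry_out", "data": {
  "moves": "0.5 -4 -1.7 0 0; 2.5 -7.5 -1.7 0 0; 5.5 -10 -1.7 0 0; 9 -10.7 -1.7 0 0; 9 -10.7 -1.7 0 0"
}}

```text
t: 10.35
tcp_pos: [0.4843, -0.0962, 0.1887]
eef_rot: [1.0, 0.013, -0.008, -0.007]
wrist_force: [-0.2, -0.5, 0.5]
width: 0.005
grip_force: 0.0
```

```bash
python3 - <<'E'
from h import *
go(w([.005,.095,.112]),.015)
im=vision.camera('scene')[:,:,::-1]; top=vision.camera('top')[:,:,::-1]
a=cv2.resize(im[170:300,200:360],(480,390),interpolation=cv2.INTER_CUBIC)
cv2.imwrite('pics/c7.png',a)
E
```

```text
t 10.35 at [ 0.4843 -0.0962  0.1887] phi 0.027 V [0.0108 0.1006 0.1887] j7 -0.63 F [-0.2256 -0.4863  0.4568] -> cm [-0.462   0.6696  7.6662] twist 0.012
```

View pics/c7.png

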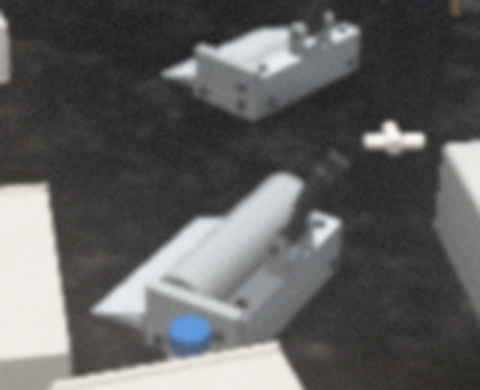

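The scene crop shows the pipe in the V with its end at the stop plate, about (175,285), and the strap still parked. Descend behind the strap, then push towards the ramp.

>>> {"op": "carry_out", "data": {
  "moves": "-0.4 0 3 0.01 0; -0.4 0.3 6 0.01 0; -0.4 0.6 7.7 0.01 0; -0.4 0.6 7.7 0.01 0"
}}

```text
t: 10.85
tcp_pos: [0.4702, -0.1049, 0.1104]
eef_rot: [1.0, 0.002, -0.013, -0.008]
wrist_force: [-0.4, 0.6, 0.2]
width: 0.003
grip_force: 0.0
```

>>> {"op": "carry_out", "data": {
  "moves": "0 0.7 0 0 0; 0 1.4 0 0 0; 0 2.1 0 0 0; 0 2.8 0 0 0; 0 3.4 0 0 0"
}}

```text
t: 11.35
tcp_pos: [0.4727, -0.1391, 0.1116]
eef_rot: [1.0, 0.003, -0.011, -0.007]
wrist_force: [-0.5, 2.0, 1.0]
width: 0.004
grip_force: 0.3
```

```bash
python3 - <<'E'
from h import *
go(w([.005,.032,.112]),.015)
E
```

```text
t 11.35 at [ 0.4727 -0.1391  0.1116] phi 0.007 V [-0.0014  0.0579  0.1116] j7 -0.46 F [-0.5169  1.9534  0.9968] -> cm [ 0.661   2.5882 -0.091 ] twist -0.008
```

>>> {"op": "carry_out", "data": {
  "moves": "0 0.6 0 0 0; 0 1.2 0 0 0; 0 1.8 0 0 0; 0 2.3 0 0 0; 0 2.8 0 0 0"
}}

```text
t: 11.85
tcp_pos: [0.4725, -0.1667, 0.1107]
eef_rot: [1.0, 0.003, -0.012, -0.007]
wrist_force: [-0.7, 1.2, -0.1]
width: 0.004
grip_force: 0.1
```

>>> {"op": "carry_out", "data": {
  "moves": "0 0.3 0 0 0; 0 0.3 0 0 0; 0 -2 0 0 0; 0 -5 0 0 0; 0 -6 -3 0 0"
}}

```text
t: 12.35
tcp_pos: [0.4711, -0.1021, 0.1395]
eef_rot: [1.0, 0.005, -0.015, -0.01]
wrist_force: [0.0, 0.6, 0.4]
width: 0.003
grip_force: 0.0
```

>>> {"op": "carry_out", "data": {
  "moves": "0 0 -4 0 0; 0 0 -8 0 0; -1 -4 -10 0 0; -2 -8 -10 0 0; -2 -11 -10 0 0"
}}

```text
t: 12.85
tcp_pos: [0.4532, 0.0042, 0.2443]
eef_rot: [1.0, 0.004, -0.012, -0.008]
wrist_force: [-0.2, -0.6, 0.3]
width: 0.001
grip_force: 0.0
```

>>> {"op": "carry_out", "data": {
  "moves": "0 0 0 0 0; 0 0 0 0 0; 0 0 0 0 0; 0 0 0 0 0; 0 0 0 0 0"
}}

```text
t: 13.35
tcp_pos: [0.4546, 0.0006, 0.2437]
eef_rot: [1.0, 0.002, -0.012, -0.007]
wrist_force: [-0.3, 0.2, 0.6]
width: 0.001
grip_force: 0.0
```

>>> {"op": "carry_out", "data": {
  "moves": "0 0 0 0 0; 0 0 0 0 0; 0 0 0 0 0; 0 0 0 0 0; 0 0 0 0 0"
}}

```text
t: 13.85
tcp_pos: [0.4546, 0.0017, 0.2437]
eef_rot: [1.0, 0.003, -0.012, -0.007]
wrist_force: [-0.8, 0.6, -0.1]
width: 0.003
grip_force: 0.0
```

```bash
python3 - <<'E'
from h import *
go(w([.005,.032,.112]),.015)
im=vision.camera('scene')[:,:,::-1]; top=vision.camera('top')[:,:,::-1]
a=cv2.resize(im[190:310,200:340],(400,343),interpolation=cv2.INTER_CUBIC)
b=cv2.resize(top[115:235,205:345],(400,343),interpolation=cv2.INTER_CUBIC)
cv2.imwrite('pics/c8.png',np.hstack([a,b]))
E
```

```text
t 13.85 at [0.4546 0.0017 0.2437] phi 0.007 V [-0.0174  0.199   0.2437] j7 -0.88 F [-0.8192  0.6046 -0.1232] -> cm [ 2.6866 16.8737 12.8602] twist -0.008
```

View pics/c8.png

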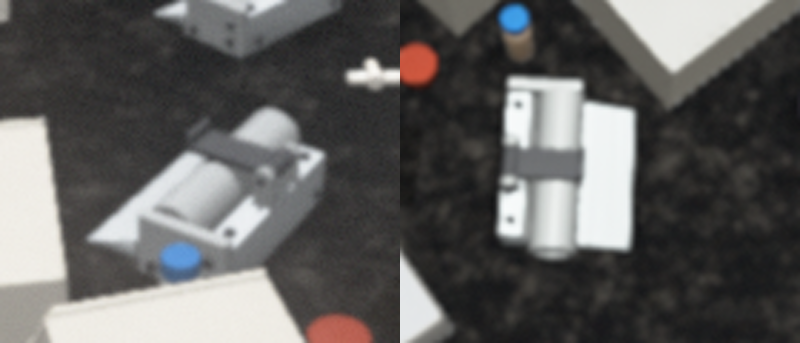

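Both views show the pipe in the V with its end at the stop plate, at about (555,90) in the right half, and the strap lying across it at (545,163). The vial and stopper have not moved. I'll let it settle for a moment, then hand in.

>>> {"op": "carry_out", "data": {
  "moves": "0 0 0 0 0; 0 0 0 0 0; 0 0 0 0 0; 0 0 0 0 0; 0 0 0 0 0"
}}

```text
t: 14.45
tcp_pos: [0.4546, 0.0017, 0.2437]
eef_rot: [1.0, 0.003, -0.012, -0.007]
wrist_force: [-1.4, -1.2, 0.4]
width: 0.005
grip_force: 0.0
```

>>> {"op": "carry_out", "data": {
  "moves": "0 0 0 0 0; 0 0 0 0 0; 0 0 0 0 0; 0 0 0 0 0; 0 0 0 0 0"
}}

```text
t: 14.95
tcp_pos: [0.4546, 0.0017, 0.2437]
eef_rot: [1.0, 0.003, -0.012, -0.007]
wrist_force: [-0.0, -0.2, 0.5]
width: 0.007
grip_force: 0.0
```

```bash
python3 -c "
from bench import workorder
print(workorder.hand_in())"
```

```text
the job is handed in; nothing more can be done
None
```

The job is handed in at about 15 s with no verdict returned: the pipe was rolled up the ramp into the V, pushed against the end stop, and then the strap was tipped onto it.

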